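Put the dye bottles back in their own stands

TASK

The four dye bottles are mixed up: move each one into the well of the stand whose leather swatch matches its cap, so that all four stand upright and the unmarked stand is left empty. A well holds only one bottle, so use the unmarked stand as the parking place: never put a bottle down on the bench itself or tip one over. Leave the tray of rivets where it is.

Things in the scene. Friction and masses are not known exactly. Their poses are not given: they have to be found in the camera images.
- bottle_red_center (a point): Small round dye bottle of dark brown glass with a red screw cap and a red stripe on its pale label: straight body 44 mm across and 56 mm tall, then a shoulder and the cap, 34 mm across; 84 mm tall in all, about 150 g, loose. The point is on the bottle's axis half-way up, 42 mm above its underside; z runs up the bottle to the cap. Yaw does not matter. It starts upright in the well of a stand of another colour.
- bottle_blue_center (a point): Small round dye bottle of dark brown glass with a blue screw cap and a blue stripe on its pale label: straight body 44 mm across and 56 mm tall, then a shoulder and the cap, 34 mm across; 84 mm tall in all, about 150 g, loose. The point is on the bottle's axis half-way up, 42 mm above its underside; z runs up the bottle to the cap. Yaw does not matter. It starts upright in the well of a stand of another colour.
- bottle_green_center (a point): Small round dye bottle of dark brown glass with a green screw cap and a green stripe on its pale label: straight body 44 mm across and 56 mm tall, then a shoulder and the cap, 34 mm across; 84 mm tall in all, about 150 g, loose. The point is on the bottle's axis half-way up, 42 mm above its underside; z runs up the bottle to the cap. Yaw does not matter. It starts upright in the well of a stand of another colour.
- bottle_yellow_center (a point): Small round dye bottle of dark brown glass with a yellow screw cap and a yellow stripe on its pale label: straight body 44 mm across and 56 mm tall, then a shoulder and the cap, 34 mm across; 84 mm tall in all, about 150 g, loose. The point is on the bottle's axis half-way up, 42 mm above its underside; z runs up the bottle to the cap. Yaw does not matter. It starts upright in the well of a stand of another colour.
- stand_red: Fixed dark wooden stand marked with a red leather swatch: a block 110 x 80 mm and 20 mm high with a round well, 63 mm across and 10 mm deep, that holds one bottle (well floor 10 mm above the bench). The origin is on the block's underside, straight below the centre of the well; x points from the well to the swatch, z up; the block reaches from -40 to +70 mm in x and 40 mm either way in y.
- stand_blue: Fixed dark wooden stand marked with a blue leather swatch: a block 110 x 80 mm and 20 mm high with a round well, 63 mm across and 10 mm deep, that holds one bottle (well floor 10 mm above the bench). The origin is on the block's underside, straight below the centre of the well; x points from the well to the swatch, z up; the block reaches from -40 to +70 mm in x and 40 mm either way in y.
- stand_green: Fixed dark wooden stand marked with a green leather swatch: a block 110 x 80 mm and 20 mm high with a round well, 63 mm across and 10 mm deep, that holds one bottle (well floor 10 mm above the bench). The origin is on the block's underside, straight below the centre of the well; x points from the well to the swatch, z up; the block reaches from -40 to +70 mm in x and 40 mm either way in y.
- stand_yellow: Fixed dark wooden stand marked with a yellow leather swatch: a block 110 x 80 mm and 20 mm high with a round well, 63 mm across and 10 mm deep, that holds one bottle (well floor 10 mm above the bench). The origin is on the block's underside, straight below the centre of the well; x points from the well to the swatch, z up; the block reaches from -40 to +70 mm in x and 40 mm either way in y.
- stand_spare: Fixed dark wooden stand of the same shape and size as the marked ones but with no swatch; its well is empty at the start. Origin and axes as for the marked stands (underside, straight below the centre of the well).
- rivet_tray_center (a point): Open loose tan tray of rivets, 100 x 80 mm and 30 mm high, standing near the far edge of the bench beyond the stands; the point is at its centre, 15 mm above the bench. Not to be disturbed.

How it is judged (in metres and radians):
At the end, for the whole second after the job is handed in: Each bottle stands upright (within 0.1 rad), at rest, on the floor of the well of the stand of its own colour (axis within 13 mm of the well's centre, its mid-point 48 to 56 mm above the bench); the unmarked stand is therefore empty, and the rivet tray is within 20 mm of where it was (horizontal distance between bottle_red_center and stand_red below 0.013 m and height (world z) of bottle_red_center between 0.048 and 0.056 m and angle between each of bottle_red_center, bottle_blue_center, bottle_green_center, bottle_yellow_center's own z axis and vertical below 0.1 rad and linear speed of each of bottle_red, bottle_blue, bottle_green, bottle_yellow below 0.02 m/s and horizontal distance between bottle_blue_center and stand_blue below 0.013 m and height (world z) of bottle_blue_center between 0.048 and 0.056 m and horizontal distance between bottle_green_center and stand_green below 0.013 m and height (world z) of bottle_green_center between 0.048 and 0.056 m and horizontal distance between bottle_yellow_center and stand_yellow below 0.013 m and height (world z) of bottle_yellow_center between 0.048 and 0.056 m and distance of rivet_tray_center from where it was at the start of the episode below 0.02 m); the robot touches nothing.
It fails at once if a bottle is put down on the bench or dropped off a stand (height (world z) of any of bottle_red_center, bottle_blue_center, bottle_green_center, bottle_yellow_center below 0.046 m).
It fails at once if a bottle is tipped over (more than 0.7 rad) (angle between any of bottle_red_center, bottle_blue_center, bottle_green_center, bottle_yellow_center's own z axis and vertical above 0.7 rad).
It fails at once if the rivet tray is pushed more than 30 mm (distance of rivet_tray_center from where it was at the start of the episode above 0.03 m).
It also fails if it takes over 131 s, if anything falls off the work surface, if the arm or the gripper's body presses on something with over 40 N, if the wrist force passes 120 N, or if a joint passes its speed limit or range.

ROBOT

A 6-joint arm with a two-finger parallel gripper is mounted at the origin on the work surface. World frame = base frame: x ahead of the robot, y to its left, z up, the work surface at z = 0. Lengths are in m, angles in degrees, forces in N, time in s.
With the tool pointing down it reaches from about 0.375 to 0.9 m from the base axis. Payload 3.1 kg.
Tool frame: the origin (TCP) lies between the finger pads; the fingertips stand bot.tip_extent ahead of it and the grasp point (between the pads) lies 2 mm behind it (bot.tip_extent is the distance from the TCP to the fingertips, in m); z points along the fingers, y is the direction in which the jaws open and shut (so a half turn about z gives the same grasp; the last joint's range is limited). The gripper opens to 87 mm and grips with 3 to 60 N. Pads are 19 mm wide; open, the fingers measure 117 mm over their backs; the gripper's body (75 mm by 190 mm) begins 51 mm behind the grasp point.
Start: joints at [-86.717, 30.224, 82.088, -0, 67.689, -10.227], TCP at [0.146, -0.608, 0.24] pointing down, gripper open.
Joint ranges: [-176.69, 176.69], [-43.24, 126.21], [12.49, 139.97], [-82, 262], [0, 151.66], [-163.58, 163.58]. Speed limits (degrees/s): [159.86, 159.86, 180, 180, 180, 180].

INTERFACE

Orientations are given as a 3x3 rotation matrix whose columns are the frame's x, y, z axes.
In Python, from rig import bot, imaging, recognise, masks_of, mark_of gives the robot as it stands.
- The arm moves only by the tool send_rows, never from a script. Its argument "plan" is a list that holds one entry, the list of rows, each a list of 5 numbers: the shift along the world's x, y, z normalised to -1 to 1, where 1 is 0.03 m, then the turn about the world's z normalised to -1 to 1, where 1 is 0.1 rad, then the closure, from -1 (fully open) to 1 (shut). A call has 1 to 20 rows; each row shifts and turns the commanded pose from where the row before left it; what a row does not reach is not made up. A row lasts 1/10 s, in which the tool goes at most 50 mm and 8.59 degrees, less where a joint would pass 70% of its speed; a pose out of reach is approached as far as the arm can. A call with a number of a shift or a turn outside -1 to 1 is refused whole. A call with a gripper value outside its range is refused whole. The fingers move at their own pace and stop on an object; the grip force is fixed at half the most. Time passes only in rows, so rows that do not move let the fingers close. It gives the time, the measured TCP pose, the force and the opening at its end, in the units of the state.
- bot.read_state(): the state, without advancing time (a new reading comes with each control period).
- imaging.capture(name): name is "scene" or "side" or "wrist"; returns a dict with "img" (384x512x3 uint8, blue, green, red), "mtx" (3x3 intrinsics, pixels), "pose" (4x4, takes a point from camera to world coordinates); the wrist camera has in their place "T_tool_cam" (4x4, takes a point from camera to tool coordinates, whose origin is the TCP and whose axes are the flange's). Camera axes: x right, y down, z forward; pixel columns grow to the right and rows downward; lengths in m; the calibration is good to about 2 mm. The wrist camera is an equidistant fisheye: a pixel r from the principal point sees the ray r / f radians off the axis. A picture is of the moment at which its call begins: read the wrist's pose just before it. There is no depth.
- bot.hand_in(): hands the job in, once; it reports no verdict.
Trained networks look in the newest picture that a camera, given by its name, has taken for a name from the list of things; names that differ only in an ending like _2 or _b are one class to them, and where a whole thing is asked for, a point or a joint stands for the part that bears it (a point fixed in the world has none). Each returns a list of dicts, best first, with "conf" (0 to 1); they miss things now and then, are a little off and sometimes report something else, mostly with a low value. They report only what shows in the picture. A call takes as long as a camera call.
- recognise(camera, target): "at" ([x, y, z] in m, in world coordinates, good to about 4 mm: the middle of the surface that is visible of it).
- masks_of(camera, target): "region" (384x512 bool, what is visible of it).
- mark_of(camera, target): "at" ([x, y, z] in m, in world coordinates, good to about 4 mm: a listed point, or the origin of a listed thing).
The state is a dict: "time_s": time; "joint_positions": joint angles; "qvel": joint speeds; "tau": joint torques, N m; "position": TCP position; "tcp_rot": TCP orientation; "force": force on the tool from outside, world axes, zero at the start; "moment": the same for the moment, N m; "opening": opening from 0.0 (shut) to 1.0 (fully open).
Only numpy, scipy, OpenCV 4.12 (cv2) and the standard library are available. Lean on these libraries where they do the work, as an engineer would, in place of code of your own. Each camera call takes 0.05 s, during which the arm holds its last target.

## Working session

There is one attempt and no reset: what is moved stays moved. The work goes in short steps, Python scripts to look and compute and a tool call to move; the robot and the scene stay as the last step left them, time stands still between calls to the robot, and variables do not carry over. Pictures are saved under pics/ and viewed, and the job is handed in when it is done.

Besides the shell and the picture viewer there is one more tool, called after "Request:" as name(argument=value, ...) on one line, values as JSON. send_rows: Moves the arm, as the interface text tells. Its arguments: {"type":"object","properties":{"plan":{"type":"array"}},"required":["plan"]}

```bash
mkdir -p pics; python3 - <<'E'
from rig import bot, imaging, recognise, masks_of, mark_of
import cv2
print(bot.read_state(), bot.tip_extent)
for c in ["scene","side"]:
    d=imaging.capture(c); cv2.imwrite(f"pics/{c}0.png",d["img"])
    print(c,d["pose"].round(3).tolist())
    for t in ["bottle_red_center","bottle_blue_center","bottle_green_center","bottle_yellow_center","stand_red","stand_blue","stand_green","stand_yellow","stand_spare","rivet_tray_center"]:
        print(t,[(round(r["conf"],2),[round(float(v),3) for v in r["at"]]) for r in mark_of(c,t)][:3])
E
```

```text
{'time_s': 0.0, 'joint_positions': array([-8.67184806e+01,  3.02749582e+01,  8.21560713e+01, -1.96743982e-03,
        6.76907768e+01, -1.02279092e+01]), 'qvel': array([-0.10850543,  0.01308921, -0.0364729 ,  0.01520787, -0.03418434,
        0.02218261]), 'tau': array([ 1.98719688e-03, -4.40034807e+01, -1.76587182e+01,  6.32044114e-02,
        5.81334683e-02, -1.71508950e-04]), 'position': array([ 0.14597568, -0.60699294,  0.23861634]), 'tcp_rot': array([[ 9.72328465e-01,  2.33617920e-01, -1.53407927e-04],
       [ 2.33617714e-01, -9.72326214e-01,  2.12061653e-03],
       [ 3.46251475e-04, -2.09777463e-03, -9.99997740e-01]]), 'force': array([ 0.10881223,  0.0613033 , -0.34688262]), 'moment': array([ 0.04416469, -0.03666173,  0.01888376]), 'opening': 1.0031363533861397} 0.017
scene [[0.503, 0.694, -0.514, 1.128], [0.864, -0.416, 0.284, -0.298], [-0.016, -0.587, -0.809, 0.867], [0.0, 0.0, 0.0, 1.0]]
bottle_red_center [(0.92, [0.618, 0.115, 0.053])]
bottle_blue_center [(0.95, [0.476, -0.013, 0.049])]
bottle_green_center [(0.88, [0.627, -0.129, 0.057])]
bottle_yellow_center [(0.86, [0.454
[... 407 characters left out ...]
, [0.62, 0.116, 0.053]), (0.42, [0.475, -0.012, 0.051])]
bottle_blue_center [(0.91, [0.476, -0.008, 0.055])]
bottle_green_center [(0.7, [0.632, -0.122, 0.056])]
bottle_yellow_center [(0.6, [0.451, -0.22, 0.05])]
stand_red [(0.94, [0.628, -0.123, 0.001]), (0.4, [0.624, 0.115, -0.003]), (0.27, [0.783, 0.081, 0.015])]
stand_blue [(0.86, [0.452, -0.214, -0.002]), (0.7, [0.452, 0.249, 0.001])]
stand_green [(0.66, [0.62, 0.115, -0.003]), (0.4, [0.453, -0.216, -0.002])]
stand_yellow [(0.88, [0.474, -0.009, 0.0]), (0.58, [0.455, 0.248, 0.001])]
stand_spare [(0.63, [0.477, -0.013, 0.053]), (0.59, [0.453, 0.252, 0.001])]
rivet_tray_center [(0.84, [0.786, 0.082, 0.016]), (0.66, [0.451, -0.221, 0.053])]
```

View pics/scene0.png

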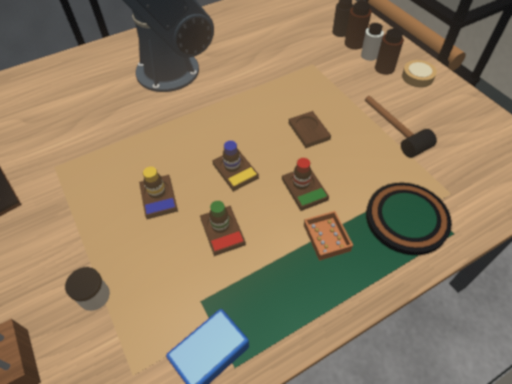

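View pics/side0.png

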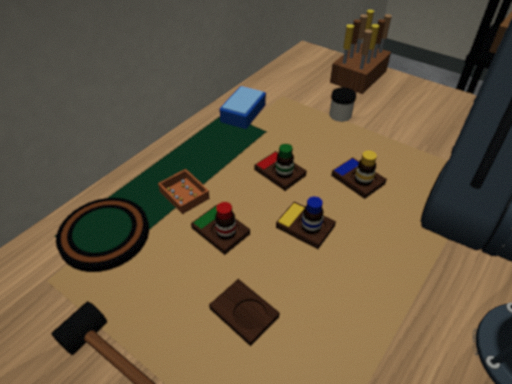

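Both views agree. Yellow stands on the blue stand (~153,180 in the scene view), blue on yellow (~231,155), green on red (~217,213) and red on green (~303,170). The spare at (310,128) is empty and the tray is at (328,235). I'll move above the yellow bottle first.

Request:
send_rows(plan=[[[0.51, 0.65, -0.1, 0, -1], [0.51, 0.65, -0.1, 0, -1], [0.51, 0.65, -0.1, 0, -1], [0.51, 0.65, -0.1, 0, -1], [0.51, 0.65, -0.1, 0, -1], [0.51, 0.65, -0.1, 0, -1], [0.51, 0.65, -0.1, 0, -1], [0.51, 0.65, -0.1, 0, -1], [0.51, 0.65, -0.1, 0, -1], [0.51, 0.65, -0.1, 0, -1], [0.51, 0.65, -0.1, 0, -1], [0.51, 0.65, -0.1, 0, -1], [0.51, 0.65, -0.1, 0, -1], [0.51, 0.65, -0.1, 0, -1], [0.51, 0.65, -0.1, 0, -1], [0.51, 0.65, -0.1, 0, -1], [0.51, 0.65, -0.1, 0, -1], [0.51, 0.65, -0.1, 0, -1], [0.51, 0.65, -0.1, 0, -1], [0.51, 0.65, -0.1, 0, -1]]])

```text
time_s: 3.1
position: [0.4528, -0.217, 0.1796]
tcp_rot: [[0.972, 0.234, 0.001], [0.234, -0.972, -0.0], [0.0, 0.001, -1.0]]
force: [0.3, -1.1, 0.6]
opening: 0.998
```

```bash
cat > look.py <<'E'
import sys
from rig import bot, imaging, recognise, masks_of, mark_of
import cv2
def look(tag,targets,cams=("wrist","scene","side"),save=("wrist",)):
    s=bot.read_state(); print(round(s["time_s"],2),s["position"].round(4),s["force"].round(1),round(s["opening"],3))
    for c in cams:
        d=imaging.capture(c)
        if c in save: cv2.imwrite(f"pics/{c}_{tag}.png",d["img"])
        for t in targets:
            print(c,t,[(round(r["conf"],2),[round(float(v),4) for v in r["at"]]) for r in mark_of(c,t)][:2])
if __name__=="__main__":
    look(sys.argv[1],sys.argv[2].split(","))
E
sleep 1; python3 look.py 1 bottle_yellow_center,stand_blue
```

```text
3.1 [ 0.4528 -0.217   0.1796] [ 0.3 -1.1  0.6] 0.998
wrist bottle_yellow_center [(0.93, [0.4582, -0.2189, 0.0524])]
wrist stand_blue []
scene bottle_yellow_center [(0.57, [0.458, -0.222, 0.0507])]
scene stand_blue [(0.73, [0.4514, -0.2191, 0.0025])]
side bottle_yellow_center [(0.75, [0.4504, -0.2216, 0.0483])]
side stand_blue [(0.69, [0.4501, -0.2169, -0.0006])]
```

View pics/wrist_1.png

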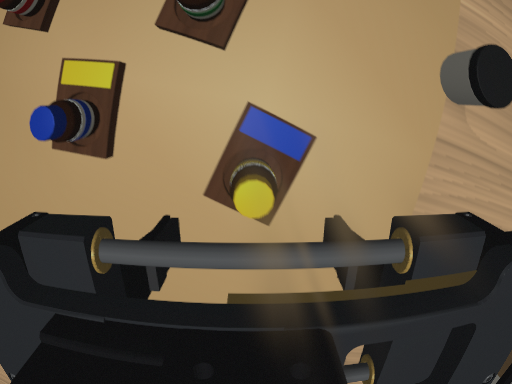

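The wrist view shows the yellow cap at (254,198), centred between the open fingers, with its body clear. I'll descend.

Request:
send_rows(plan=[[[0.04, -0.1, 0, 0, -1], [0, 0, -0.5, 0, -1], [0, 0, -0.5, 0, -1], [0, 0, -0.5, 0, -1], [0, 0, -0.5, 0, -1], [0, 0, -0.5, 0, -1], [0, 0, -0.5, 0, -1], [0, 0, -0.5, 0, -1], [0, 0, -0.5, 0, -1], [0, 0, -0.3, 0, -1], [0, 0, 0, 0, -1], [0, 0, 0, 0, 1], [0, 0, 0, 0, 1], [0, 0, 0, 0, 1], [0, 0, 0, 0, 1], [0, 0, 0, 0, 1], [0, 0, 0, 0, 1], [0, 0, 0, 0, 1], [0, 0, 0, 0, 1], [0, 0, 0, 0, 1]]])

```text
time_s: 5.55
position: [0.4532, -0.2206, 0.0507]
tcp_rot: [[0.972, 0.234, -0.0], [0.234, -0.972, 0.0], [-0.0, -0.0, -1.0]]
force: [-0.8, 0.3, 2.6]
opening: 0.498
```

```bash
python3 look.py 2 bottle_yellow_center,stand_blue
```

```text
5.55 [ 0.4532 -0.2206  0.0507] [-0.8  0.3  2.6] 0.498
wrist bottle_yellow_center [(0.6, [0.4598, -0.2201, 0.0527])]
wrist stand_blue []
scene bottle_yellow_center [(0.56, [0.4548, -0.2208, 0.0522])]
scene stand_blue [(0.59, [0.4536, -0.2167, 0.0032])]
side bottle_yellow_center [(0.68, [0.452, -0.2219, 0.0489])]
side stand_blue [(0.84, [0.4494, -0.2185, -0.0031])]
```

View pics/wrist_2.png

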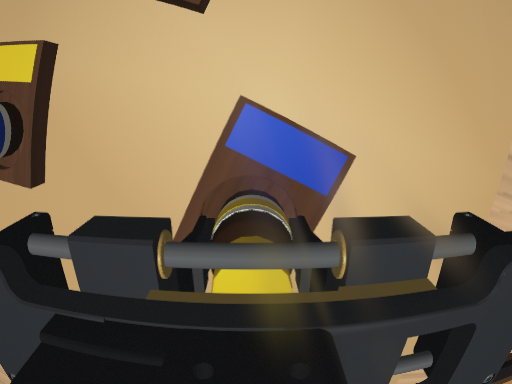

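The opening is 0.498 (43 mm), so the bottle is held. I'll lift it and carry it to the spare.

Request:
send_rows(plan=[[[0, 0, 0.2, 0, 1], [0, 0, 0.4, 0, 1], [0, 0, 0.6, 0, 1], [0, 0, 0.6, 0, 1], [0, 0, 0.6, 0, 1], [0, 0, 0.6, 0, 1], [0, 0, 0.6, 0, 1], [0, 0, 0.4, 0, 1], [0, 0.3, 0, 0, 1], [0, 0.6, 0, 0, 1], [0, 0.8, 0, 0, 1], [0, 0.8, 0, 0, 1], [0, 0.8, 0, 0, 1], [0, 0.8, 0, 0, 1], [0, 0.8, 0, 0, 1], [0, 0.8, 0, 0, 1], [0, 0.8, 0, 0, 1], [0, 0.8, 0, 0, 1], [0, 0.8, 0, 0, 1], [0, 0.8, 0, 0, 1]]])

```text
time_s: 8.0
position: [0.4511, 0.0487, 0.1696]
tcp_rot: [[0.972, 0.234, -0.003], [0.234, -0.972, 0.001], [-0.003, -0.002, -1.0]]
force: [0.7, 0.9, -1.8]
opening: 0.496
```

Request:
send_rows(plan=[[[0, 0.8, 0, 0, 1], [0, 0.8, 0, 0, 1], [0, 0.8, 0, 0, 1], [0, 0.8, 0, 0, 1], [0, 0.8, 0, 0, 1], [0, 0.8, 0, 0, 1], [0, 0.8, 0, 0, 1], [0, 0.5, 0, 0, 1], [0, 0.3, 0, 0, 1], [0, 0.2, 0, 0, 1], [0, 0, 0, 0, 1], [0, 0, 0, 0, 1]]])

```text
time_s: 9.2
position: [0.4531, 0.2438, 0.1704]
tcp_rot: [[0.972, 0.233, -0.001], [0.233, -0.972, -0.0], [-0.001, 0.0, -1.0]]
force: [0.3, -0.3, -0.5]
opening: 0.496
```

```bash
python3 look.py 3 bottle_yellow_center,stand_spare
```

```text
9.2 [0.4531 0.2438 0.1704] [ 0.3 -0.3 -0.5] 0.496
wrist bottle_yellow_center [(0.55, [0.4571, 0.2427, 0.1717])]
wrist stand_spare [(0.75, [0.4561, 0.2472, 0.0006])]
scene bottle_yellow_center [(0.77, [0.4558, 0.2399, 0.1717]), (0.54, [0.4769, -0.0127, -0.0004])]
scene stand_spare [(0.56, [0.4536, 0.2468, -0.0001])]
side bottle_yellow_center [(0.47, [0.452, 0.242, 0.1677])]
side stand_spare [(0.94, [0.4536, 0.2513, 0.0022])]
```

View pics/wrist_3.png

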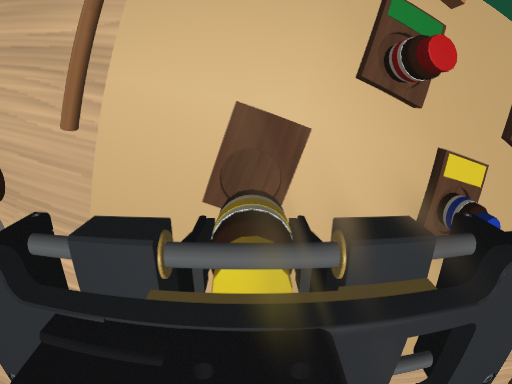

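The spare well (252,175) lies straight ahead of the held bottle, which needs about 6 mm more in y. I'll lower it, release and lift.

Request:
send_rows(plan=[[[-0.03, 0.2, 0, 0, 1], [0, 0, -0.3, 0, 1], [0, 0, -0.5, 0, 1], [0, 0, -0.5, 0, 1], [0, 0, -0.5, 0, 1], [0, 0, -0.5, 0, 1], [0, 0, -0.5, 0, 1], [0, 0, -0.5, 0, 1], [0, 0, -0.3, 0, 1], [0, 0, -0.2, 0, 1], [0, 0, -0.13, 0, 1], [0, 0, 0, 0, 1], [0, 0, 0, 0, 1]]])

```text
time_s: 10.95
position: [0.4527, 0.2504, 0.053]
tcp_rot: [[0.972, 0.234, 0.001], [0.234, -0.972, 0.0], [0.001, -0.0, -1.0]]
force: [-0.1, -0.1, -0.8]
opening: 0.5
```

```bash
python3 look.py 4 bottle_yellow_center,stand_spare
```

```text
10.95 [0.4527 0.2504 0.053 ] [-0.1 -0.1 -0.8] 0.5
wrist bottle_yellow_center [(0.73, [0.4546, 0.2494, 0.0541])]
wrist stand_spare []
scene bottle_yellow_center []
scene stand_spare [(0.72, [0.4533, 0.25, -0.0006])]
side bottle_yellow_center [(0.51, [0.4516, 0.2478, 0.053])]
side stand_spare [(0.9, [0.4534, 0.2476, 0.0027])]
```

View pics/wrist_4.png

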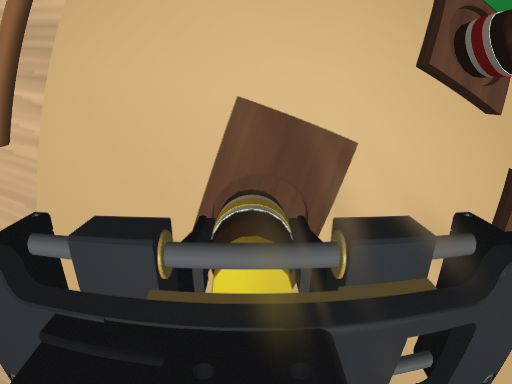

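The bottle is centred in the well (arc at ~250,190) and about 2 mm above the floor. I'll ease down, release and rise.

Request:
send_rows(plan=[[[0, 0, -0.06, 0, 1], [0, 0, 0, 0, 1], [0, 0, 0, 0, 0], [0, 0, 0, 0, -1], [0, 0, 0, 0, -1], [0, 0, 0, 0, -1], [0, 0, 0, 0, -1], [0, 0, 0, 0, -1], [0, 0, 0, 0, -1], [0, 0, 0, 0, -1], [0, 0, 0.2, 0, -1], [0, 0, 0.6, 0, -1], [0, 0, 0.7, 0, -1], [0, 0, 0.7, 0, -1], [0, 0, 0.7, 0, -1], [0, 0, 0.7, 0, -1], [0, 0, 0.5, 0, -1], [0, 0, 0.2, 0, -1], [0, 0, 0, 0, -1]]])

```text
time_s: 13.3
position: [0.4528, 0.2505, 0.1808]
tcp_rot: [[0.972, 0.234, 0.002], [0.234, -0.972, 0.001], [0.002, -0.0, -1.0]]
force: [0.4, -0.5, 0.9]
opening: 0.999
```

```bash
python3 look.py 5 bottle_yellow_center,stand_spare,bottle_blue_center,stand_yellow
```

```text
13.3 [0.4528 0.2505 0.1808] [ 0.4 -0.5  0.9] 0.999
wrist bottle_yellow_center [(0.72, [0.4567, 0.253, 0.0535])]
wrist stand_spare [(0.77, [0.4543, 0.2453, -0.0003])]
wrist bottle_blue_center [(0.56, [0.4785, -0.0129, 0.0539])]
wrist stand_yellow [(0.62, [0.4778, -0.0128, -0.0025])]
scene bottle_yellow_center [(0.74, [0.4567, 0.2482, 0.0512])]
scene stand_spare [(0.79, [0.4549, 0.2502, 0.0005])]
scene bottle_blue_center [(0.73, [0.6304, -0.1271, 0.0539]), (0.66, [0.4773, -0.0114, 0.05])]
scene stand_yellow [(0.9, [0.4758, -0.0138, 0.002])]
side bottle_yellow_center [(0.56, [0.4498, 0.2501, 0.0492])]
side stand_spare [(0.65, [0.4516, 0.2479, 0.0005])]
side bottle_blue_center [(0.58, [0.4746, -0.0106, 0.0517])]
side stand_yellow [(0.9, [0.4778, -0.0083, 0.0025]), (0.59, [0.7842, 0.0826, 0.0173])]
```

View pics/wrist_5.png

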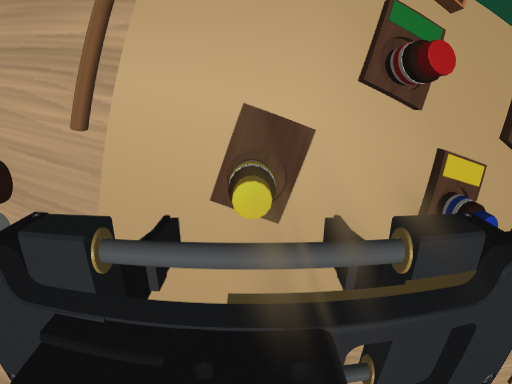

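Yellow stands upright in the spare (cap at 252,200). Next is blue.

Request:
send_rows(plan=[[[0.06, -0.4, 0, 0, -1], [0.06, -0.73, 0, 0, -1], [0.06, -0.8, 0, 0, -1], [0.06, -0.8, 0, 0, -1], [0.06, -0.8, 0, 0, -1], [0.06, -0.8, 0, 0, -1], [0.06, -0.8, 0, 0, -1], [0.06, -0.8, 0, 0, -1], [0.06, -0.8, 0, 0, -1], [0.06, -0.8, 0, 0, -1], [0.06, -0.7, 0, 0, -1], [0.06, -0.4, 0, 0, -1], [0.06, -0.1, 0, 0, -1], [0, 0, 0, 0, -1], [0, 0, 0, 0, -1]]])

```text
time_s: 15.55
position: [0.4754, -0.011, 0.1798]
tcp_rot: [[0.972, 0.234, -0.0], [0.234, -0.972, 0.0], [-0.0, -0.0, -1.0]]
force: [-0.1, 0.9, 0.6]
opening: 1.002
```

```bash
python3 look.py 6 bottle_blue_center,stand_yellow
```

```text
15.55 [ 0.4754 -0.011   0.1798] [-0.1  0.9  0.6] 1.002
wrist bottle_blue_center [(0.96, [0.478, -0.012, 0.0569])]
wrist stand_yellow []
scene bottle_blue_center [(0.84, [0.4774, -0.0132, 0.0495])]
scene stand_yellow [(0.87, [0.4762, -0.0148, 0.0017])]
side bottle_blue_center [(0.7, [0.4756, -0.0087, 0.0535]), (0.7, [0.6302, -0.1218, 0.0542])]
side stand_yellow [(0.62, [0.4757, -0.0084, -0.0024])]
```

View pics/wrist_6.png

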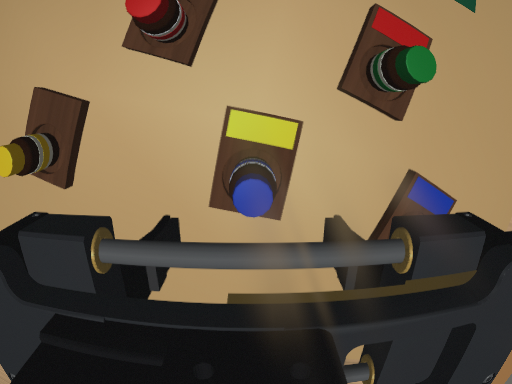

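The blue cap at (253,197) is in the right spot between the fingers. I'll descend 129 mm, grip and lift.

Request:
send_rows(plan=[[[0.05, -0.02, -0.3, 0, -1], [0, 0, -0.5, 0, -1], [0, 0, -0.5, 0, -1], [0, 0, -0.5, 0, -1], [0, 0, -0.5, 0, -1], [0, 0, -0.5, 0, -1], [0, 0, -0.5, 0, -1], [0, 0, -0.5, 0, -1], [0, 0, -0.3, 0, -1], [0, 0, -0.2, 0, -1], [0, 0, 0, 0, -1], [0, 0, 0, 0, 1], [0, 0, 0, 0, 1], [0, 0, 0, 0, 1], [0, 0, 0, 0, 1], [0, 0, 0, 0, 1], [0, 0, 0, 0, 1], [0, 0, 0, 0, 1], [0, 0, 0, 0, 1], [0, 0, 0, 0, 1]]])

```text
time_s: 18.0
position: [0.4773, -0.0122, 0.051]
tcp_rot: [[0.972, 0.234, 0.0], [0.234, -0.972, -0.0], [0.0, 0.0, -1.0]]
force: [-0.0, 0.4, 1.6]
opening: 0.495
```

Request:
send_rows(plan=[[[0, 0, 0.2, 0, 1], [0, 0, 0.4, 0, 1], [0, 0, 0.6, 0, 1], [0, 0, 0.6, 0, 1], [0, 0, 0.6, 0, 1], [0, 0, 0.6, 0, 1], [0, 0, 0.6, 0, 1], [0, 0, 0.4, 0, 1], [-0.08, -0.3, 0, 0, 1], [-0.08, -0.6, 0, 0, 1], [-0.08, -0.8, 0, 0, 1], [-0.08, -0.8, 0, 0, 1], [-0.08, -0.8, 0, 0, 1], [-0.08, -0.8, 0, 0, 1], [-0.09, -0.8, 0, 0, 1], [-0.09, -0.8, 0, 0, 1], [-0.09, -0.7, 0, 0, 1], [-0.1, -0.43, 0, 0, 1], [0, 0, 0, 0, 1], [0, 0, 0, 0, 1]]])

```text
time_s: 20.0
position: [0.451, -0.2165, 0.1705]
tcp_rot: [[0.973, 0.233, -0.001], [0.233, -0.973, 0.001], [-0.001, -0.002, -1.0]]
force: [1.1, 0.6, -1.7]
opening: 0.494
```

```bash
python3 look.py 7 bottle_blue_center,stand_blue
```

```text
20.0 [ 0.451  -0.2165  0.1705] [ 1.1  0.6 -1.7] 0.494
wrist bottle_blue_center [(0.89, [0.4512, -0.2213, 0.1766])]
wrist stand_blue [(0.74, [0.4481, -0.218, -0.0013])]
scene bottle_blue_center [(0.87, [0.4502, -0.219, 0.1725])]
scene stand_blue [(0.71, [0.4489, -0.2168, 0.0007])]
side bottle_blue_center [(0.57, [0.6227, 0.1154, -0.0033]), (0.47, [0.4495, -0.2136, 0.1723])]
side stand_blue [(0.74, [0.4511, -0.2161, -0.0018])]
```

View pics/wrist_7.png

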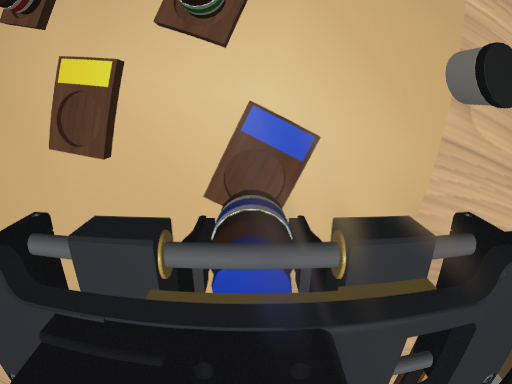

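The blue bottle is lined up with the blue stand's well (~255,175), within about 1 mm by the measurements. I'll lower 118 mm and check contact.

Request:
send_rows(plan=[[[0, 0, -0.3, 0, 1], [0, 0, -0.5, 0, 1], [0, 0, -0.5, 0, 1], [0, 0, -0.5, 0, 1], [0, 0, -0.5, 0, 1], [0, 0, -0.5, 0, 1], [0, 0, -0.5, 0, 1], [0, 0, -0.3, 0, 1], [0, 0, -0.2, 0, 1], [0, 0, -0.13, 0, 1], [0, 0, 0, 0, 1], [0, 0, -0.05, 0, 1], [0, 0, 0, 0, 1]]])

```text
time_s: 21.75
position: [0.452, -0.2172, 0.0518]
tcp_rot: [[0.972, 0.234, 0.001], [0.234, -0.972, -0.001], [0.001, 0.001, -1.0]]
force: [0.1, 0.0, -1.5]
opening: 0.493
```

```bash
python3 look.py 8 bottle_blue_center,stand_blue
```

```text
21.75 [ 0.452  -0.2172  0.0518] [ 0.1  0.  -1.5] 0.493
wrist bottle_blue_center [(0.73, [0.4532, -0.2186, 0.0542])]
wrist stand_blue []
scene bottle_blue_center []
scene stand_blue [(0.78, [0.4524, -0.2183, 0.005]), (0.45, [0.6274, -0.1301, 0.0566])]
side bottle_blue_center [(0.66, [0.4499, -0.2146, 0.0561]), (0.62, [0.4541, 0.2488, 0.0501])]
side stand_blue [(0.83, [0.4524, -0.2142, -0.0028]), (0.46, [0.4739, -0.007, -0.0001])]
```

View pics/wrist_8.png

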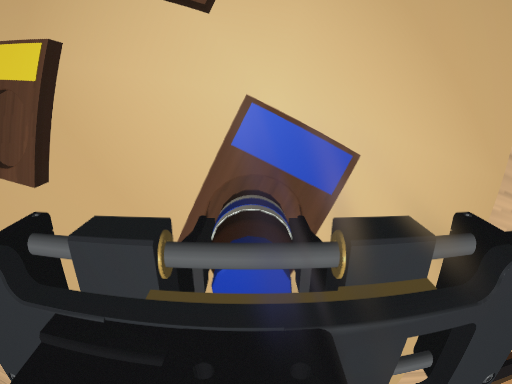

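Blue is centred in the well (rim arc ~252,180). I'll release and rise, then head for yellow in the spare.

Request:
send_rows(plan=[[[0, 0, 0, 0, 0], [0, 0, 0, 0, -1], [0, 0, 0, 0, -1], [0, 0, 0, 0, -1], [0, 0, 0, 0, -1], [0, 0, 0, 0, -1], [0, 0, 0, 0, -1], [0, 0, 0, 0, -1], [0, 0, 0.2, 0, -1], [0, 0, 0.6, 0, -1], [0, 0, 0.7, 0, -1], [0, 0, 0.7, 0, -1], [0, 0, 0.7, 0, -1], [0, 0, 0.7, 0, -1], [0, 0, 0.5, 0, -1], [0, 0, 0.2, 0, -1], [0, 0, 0, 0, -1], [0, 0.3, 0, 0, -1], [0, 0.6, 0, 0, -1], [0, 0.8, 0, 0, -1]]])

```text
time_s: 24.2
position: [0.4511, -0.1647, 0.1795]
tcp_rot: [[0.973, 0.232, -0.002], [0.232, -0.973, 0.001], [-0.001, -0.002, -1.0]]
force: [-0.2, 0.1, 0.3]
opening: 1.001
```

Request:
send_rows(plan=[[[0, 0.8, 0, 0, -1], [0, 0.8, 0, 0, -1], [0, 0.8, 0, 0, -1], [0, 0.8, 0, 0, -1], [0, 0.8, 0, 0, -1], [0, 0.8, 0, 0, -1], [0, 0.8, 0, 0, -1], [0, 0.8, 0, 0, -1], [0, 0.8, 0, 0, -1], [0, 0.8, 0, 0, -1], [0, 0.8, 0, 0, -1], [0, 0.8, 0, 0, -1], [0, 0.8, 0, 0, -1], [0, 0.8, 0, 0, -1], [0, 0.8, 0, 0, -1], [0, 0.8, 0, 0, -1], [0, 0.8, 0, 0, -1], [0, 0.3, 0, 0, -1], [0, 0, 0, 0, -1], [0, 0, 0, 0, -1]]])

```text
time_s: 26.2
position: [0.4508, 0.2506, 0.18]
tcp_rot: [[0.972, 0.234, -0.002], [0.234, -0.972, -0.001], [-0.002, 0.0, -1.0]]
force: [0.3, 0.6, 0.6]
opening: 0.999
```

```bash
python3 look.py 9 bottle_blue_center,bottle_yellow_center,stand_spare,stand_blue
```

```text
26.2 [0.4508 0.2506 0.18  ] [0.3 0.6 0.6] 0.999
wrist bottle_blue_center []
wrist bottle_yellow_center [(0.86, [0.4571, 0.2502, 0.0541])]
wrist stand_spare [(0.81, [0.4556, 0.2465, 0.0029])]
wrist stand_blue []
scene bottle_blue_center [(0.9, [0.4495, -0.2188, 0.0519])]
scene bottle_yellow_center [(0.86, [0.4535, 0.2482, 0.0526]), (0.41, [0.7812, 0.0769, 0.0113])]
scene stand_spare [(0.66, [0.4553, 0.2452, -0.0013])]
scene stand_blue [(0.75, [0.4574, 0.2495, 0.0516]), (0.59, [0.4545, -0.2175, -0.0007])]
side bottle_blue_center [(0.71, [0.45, -0.2159, 0.0504])]
side bottle_yellow_center [(0.65, [0.4488, 0.2489, 0.0457]), (0.64, [0.6293, -0.1244, 0.0576])]
side stand_spare [(0.58, [0.4527, 0.248, -0.0018])]
side stand_blue [(0.75, [0.6221, 0.1128, -0.0053]), (0.63, [0.4488, -0.2163, -0.002])]
```

View pics/wrist_9.png

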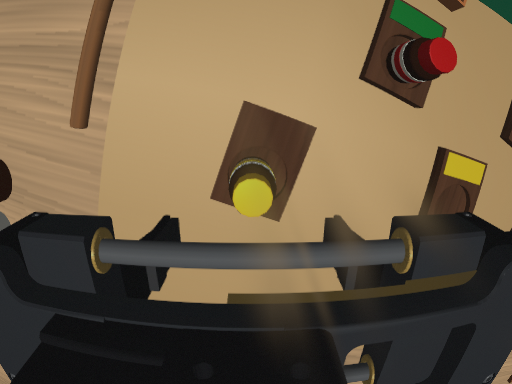

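Blue reads (0.450,-0.217,0.051), seated in its well. Yellow's cap is at (253,197), ready to grasp.

Request:
send_rows(plan=[[[0.07, -0.03, -0.3, 0, -1], [0, 0, -0.5, 0, -1], [0, 0, -0.5, 0, -1], [0, 0, -0.5, 0, -1], [0, 0, -0.5, 0, -1], [0, 0, -0.5, 0, -1], [0, 0, -0.5, 0, -1], [0, 0, -0.5, 0, -1], [0, 0, -0.3, 0, -1], [0, 0, -0.2, 0, -1], [0, 0, 0, 0, -1], [0, 0, 0, 0, 1], [0, 0, 0, 0, 1], [0, 0, 0, 0, 1], [0, 0, 0, 0, 1], [0, 0, 0, 0, 1], [0, 0, 0, 0, 1], [0, 0, 0, 0, 1], [0, 0, 0, 0, 1], [0, 0, 0, 0, 1]]])

```text
time_s: 28.95
position: [0.4539, 0.2501, 0.0516]
tcp_rot: [[0.972, 0.234, 0.0], [0.234, -0.972, 0.0], [0.0, -0.0, -1.0]]
force: [-1.2, 0.1, 1.3]
opening: 0.501
```

Request:
send_rows(plan=[[[0, 0, 0.3, 0, 1], [0, 0, 0.6, 0, 1], [0, 0, 0.7, 0, 1], [0, 0, 0.7, 0, 1], [0, 0, 0.7, 0, 1], [0, 0, 0.7, 0, 1], [0, 0, 0.3, 0, 1], [0.05, -0.3, 0, 0, 1], [0.05, -0.6, 0, 0, 1], [0.06, -0.8, 0, 0, 1], [0.06, -0.8, 0, 0, 1], [0.06, -0.8, 0, 0, 1], [0.06, -0.8, 0, 0, 1], [0.06, -0.8, 0, 0, 1], [0.06, -0.8, 0, 0, 1], [0.06, -0.8, 0, 0, 1], [0.06, -0.8, 0, 0, 1], [0.06, -0.7, 0, 0, 1], [0.05, -0.5, 0, 0, 1], [0.05, -0.22, 0, 0, 1]]])

```text
time_s: 30.95
position: [0.4753, -0.0132, 0.1704]
tcp_rot: [[0.973, 0.232, -0.002], [0.232, -0.973, 0.0], [-0.002, -0.001, -1.0]]
force: [-0.4, -0.6, -1.8]
opening: 0.496
```

Request:
send_rows(plan=[[[0, 0, 0, 0, 1], [0, 0, 0, 0, 1]]])

```text
time_s: 31.15
position: [0.4754, -0.0112, 0.171]
tcp_rot: [[0.972, 0.233, -0.001], [0.233, -0.972, 0.001], [-0.001, -0.001, -1.0]]
force: [-0.3, 0.5, -2.1]
opening: 0.497
```

```bash
python3 look.py 10 bottle_yellow_center,stand_yellow
```

```text
31.15 [ 0.4754 -0.0112  0.171 ] [-0.3  0.5 -2.1] 0.497
wrist bottle_yellow_center [(0.55, [0.4805, -0.0123, 0.1731]), (0.33, [0.4538, -0.2151, 0.0015])]
wrist stand_yellow [(0.85, [0.4733, -0.0121, 0.0017])]
scene bottle_yellow_center [(0.53, [0.4773, -0.0109, 0.173])]
scene stand_yellow [(0.9, [0.4771, -0.0125, 0.0035])]
side bottle_yellow_center [(0.61, [0.4737, -0.0104, 0.1676])]
side stand_yellow [(0.89, [0.4741, -0.0087, -0.0009])]
```

View pics/wrist_10.png

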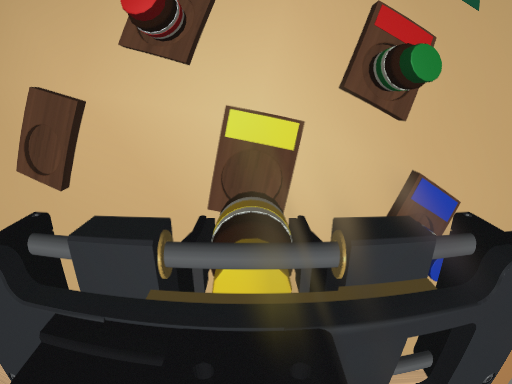

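The yellow bottle is over the yellow stand's well (~252,175). I'll shift 1 mm back in x and lower.

Request:
send_rows(plan=[[[-0.03, 0, -0.3, 0, 1], [0, 0, -0.5, 0, 1], [0, 0, -0.5, 0, 1], [0, 0, -0.5, 0, 1], [0, 0, -0.5, 0, 1], [0, 0, -0.5, 0, 1], [0, 0, -0.5, 0, 1], [0, 0, -0.3, 0, 1], [0, 0, -0.2, 0, 1], [0, 0, -0.13, 0, 1], [0, 0, 0, 0, 1], [0, 0, -0.03, 0, 1], [0, 0, 0, 0, 1]]])

```text
time_s: 32.9
position: [0.4755, -0.0116, 0.053]
tcp_rot: [[0.972, 0.234, 0.001], [0.234, -0.972, -0.0], [0.001, 0.0, -1.0]]
force: [0.3, -0.1, -1.2]
opening: 0.496
```

```bash
python3 look.py 11 bottle_yellow_center,stand_yellow
```

```text
32.9 [ 0.4755 -0.0116  0.053 ] [ 0.3 -0.1 -1.2] 0.496
wrist bottle_yellow_center [(0.64, [0.4768, -0.0151, 0.0539])]
wrist stand_yellow []
scene bottle_yellow_center [(0.51, [0.4754, -0.0118, 0.0532])]
scene stand_yellow [(0.58, [0.4721, -0.0122, 0.003])]
side bottle_yellow_center []
side stand_yellow [(0.68, [0.4771, -0.0046, -0.0021])]
```

View pics/wrist_11.png

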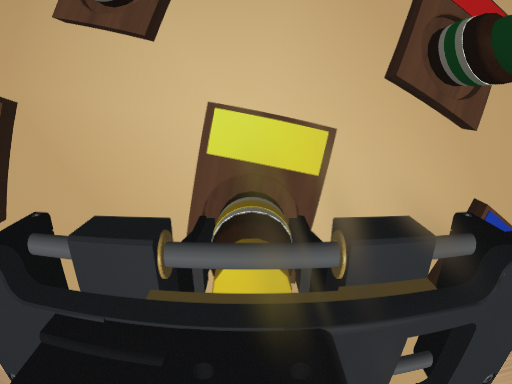

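Centred in the well. I'll release, rise and move to the green bottle.

Request:
send_rows(plan=[[[0, 0, -0.03, 0, 1], [0, 0, 0, 0, 0], [0, 0, 0, 0, -1], [0, 0, 0, 0, -1], [0, 0, 0, 0, -1], [0, 0, 0, 0, -1], [0, 0, 0, 0, -1], [0, 0, 0, 0, -1], [0, 0, 0, 0, -1], [0, 0, 0.2, 0, -1], [0, 0, 0.6, 0, -1], [0, 0, 0.7, 0, -1], [0, 0, 0.7, 0, -1], [0, 0, 0.7, 0, -1], [0, 0, 0.7, 0, -1], [0, 0, 0.5, 0, -1], [0, 0, 0.2, 0, -1], [0, 0, 0, 0, -1]]])

```text
time_s: 35.15
position: [0.4755, -0.0116, 0.1816]
tcp_rot: [[0.972, 0.234, 0.002], [0.234, -0.972, -0.001], [0.002, 0.001, -1.0]]
force: [0.4, -0.4, -0.1]
opening: 0.999
```

Request:
send_rows(plan=[[[0.3, -0.2, 0, 0, -1], [0.5, -0.4, 0, 0, -1], [0.6, -0.4, 0, 0, -1], [0.6, -0.4, 0, 0, -1], [0.6, -0.4, 0, 0, -1], [0.6, -0.5, 0, 0, -1], [0.6, -0.5, 0, 0, -1], [0.6, -0.4, 0, 0, -1], [0.4, -0.4, 0, 0, -1], [0.3, -0.2, 0, 0, -1], [0, 0, 0, 0, -1], [0, 0, 0, 0, -1]]])

```text
time_s: 36.35
position: [0.6274, -0.1252, 0.1798]
tcp_rot: [[0.972, 0.234, -0.002], [0.234, -0.972, 0.001], [-0.002, -0.002, -1.0]]
force: [1.4, 1.0, -0.3]
opening: 0.996
```

```bash
python3 look.py 12 bottle_yellow_center,bottle_green_center,stand_red,stand_yellow
```

```text
36.35 [ 0.6274 -0.1252  0.1798] [ 1.4  1.  -0.3] 0.996
wrist bottle_yellow_center []
wrist bottle_green_center [(0.77, [0.6266, -0.1233, 0.051])]
wrist stand_red []
wrist stand_yellow [(0.24, [0.6296, -0.1212, 0.0538])]
scene bottle_yellow_center [(0.42, [0.4795, -0.0131, 0.0493])]
scene bottle_green_center [(0.75, [0.6285, -0.1276, 0.0525])]
scene stand_red [(0.59, [0.4499, -0.2185, 0.0032])]
scene stand_yellow [(0.75, [0.4741, -0.0143, 0.0017])]
side bottle_yellow_center [(0.73, [0.4722, -0.0139, 0.0478])]
side bottle_green_center [(0.71, [0.6296, -0.1211, 0.0566])]
side stand_red [(0.75, [0.6265, -0.126, 0.002])]
side stand_yellow [(0.93, [0.4751, -0.0071, -0.0003]), (0.23, [0.451, -0.2154, -0.0002])]
```

View pics/wrist_12.png

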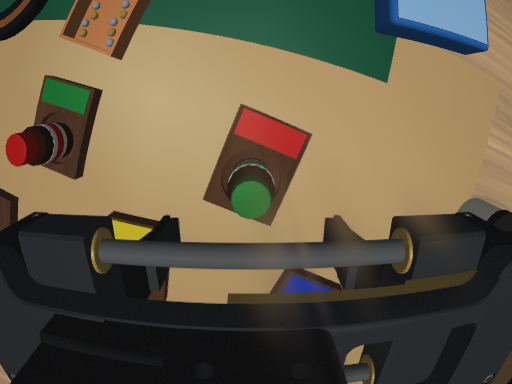

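Yellow is seated at (0.475,-0.013). The green cap at (251,198) sits centrally between the fingers, so I'll descend and grip.

Request:
send_rows(plan=[[[0.02, 0.04, -0.3, 0, -1], [0, 0, -0.5, 0, -1], [0, 0, -0.5, 0, -1], [0, 0, -0.5, 0, -1], [0, 0, -0.5, 0, -1], [0, 0, -0.5, 0, -1], [0, 0, -0.5, 0, -1], [0, 0, -0.5, 0, -1], [0, 0, -0.3, 0, -1], [0, 0, -0.2, 0, -1], [0, 0, 0, 0, -1], [0, 0, 0, 0, 1], [0, 0, 0, 0, 1], [0, 0, 0, 0, 1], [0, 0, 0, 0, 1], [0, 0, 0, 0, 1], [0, 0, 0, 0, 1], [0, 0, 0, 0, 1], [0, 0, 0, 0, 1], [0, 0, 0, 0, 1]]])

```text
time_s: 39.1
position: [0.6287, -0.1244, 0.0519]
tcp_rot: [[0.972, 0.234, -0.0], [0.234, -0.972, 0.0], [0.0, -0.0, -1.0]]
force: [-0.5, -1.0, 0.3]
opening: 0.497
```

Request:
send_rows(plan=[[[0, 0, 0.3, 0, 1], [0, 0, 0.6, 0, 1], [0, 0, 0.7, 0, 1], [0, 0, 0.7, 0, 1], [0, 0, 0.7, 0, 1], [0, 0, 0.7, 0, 1], [0, 0, 0.3, 0, 1], [-0.15, 0.3, 0, 0, 1], [-0.3, 0.6, 0, 0, 1], [-0.38, 0.8, 0, 0, 1], [-0.38, 0.8, 0, 0, 1], [-0.38, 0.8, 0, 0, 1], [-0.38, 0.8, 0, 0, 1], [-0.38, 0.8, 0, 0, 1], [-0.38, 0.8, 0, 0, 1], [-0.38, 0.8, 0, 0, 1], [-0.38, 0.8, 0, 0, 1], [-0.38, 0.8, 0, 0, 1], [-0.38, 0.8, 0, 0, 1], [-0.38, 0.8, 0, 0, 1]]])

```text
time_s: 41.1
position: [0.4875, 0.1678, 0.1705]
tcp_rot: [[0.972, 0.234, -0.003], [0.234, -0.972, -0.0], [-0.003, -0.001, -1.0]]
force: [0.7, -0.6, -1.3]
opening: 0.494
```

Request:
send_rows(plan=[[[-0.38, 0.8, 0, 0, 1], [-0.38, 0.8, 0, 0, 1], [-0.3, 0.6, 0, 0, 1], [-0.1, 0.35, 0, 0, 1], [-0.07, 0.2, 0, 0, 1], [0, 0, 0, 0, 1], [0, 0, 0, 0, 1]]])

```text
time_s: 41.8
position: [0.4532, 0.2486, 0.1715]
tcp_rot: [[0.972, 0.233, -0.0], [0.233, -0.972, -0.0], [-0.0, 0.0, -1.0]]
force: [0.4, 0.8, -2.1]
opening: 0.494
```

```bash
python3 look.py 13 bottle_green_center,stand_spare
```

```text
41.8 [0.4532 0.2486 0.1715] [ 0.4  0.8 -2.1] 0.494
wrist bottle_green_center [(0.97, [0.4524, 0.25, 0.1699])]
wrist stand_spare [(0.68, [0.4538, 0.2464, 0.0016])]
scene bottle_green_center [(0.8, [0.452, 0.2438, 0.1729])]
scene stand_spare [(0.73, [0.4543, 0.2506, 0.0013])]
side bottle_green_center [(0.67, [0.4529, 0.2518, 0.1757])]
side stand_spare [(0.96, [0.4537, 0.2496, 0.0015])]
```

View pics/wrist_13.png

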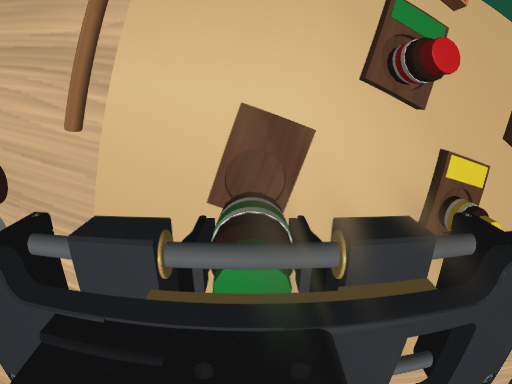

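The green bottle lines up with the spare well (~255,175). I'll lower it, same as before.

Request:
send_rows(plan=[[[0, 0.02, -0.3, 0, 1], [0, 0, -0.5, 0, 1], [0, 0, -0.5, 0, 1], [0, 0, -0.5, 0, 1], [0, 0, -0.5, 0, 1], [0, 0, -0.5, 0, 1], [0, 0, -0.5, 0, 1], [0, 0, -0.3, 0, 1], [0, 0, -0.2, 0, 1], [0, 0, -0.13, 0, 1], [0, 0, 0, 0, 1], [0, 0, -0.03, 0, 1], [0, 0, 0, 0, 1]]])

```text
time_s: 43.55
position: [0.4532, 0.2498, 0.0534]
tcp_rot: [[0.972, 0.234, 0.001], [0.234, -0.972, 0.0], [0.001, -0.0, -1.0]]
force: [1.2, -0.4, -1.0]
opening: 0.498
```

```bash
python3 look.py 14 bottle_green_center,stand_spare
```

```text
43.55 [0.4532 0.2498 0.0534] [ 1.2 -0.4 -1. ] 0.498
wrist bottle_green_center [(0.86, [0.4549, 0.2501, 0.0522])]
wrist stand_spare []
scene bottle_green_center [(0.61, [0.4501, 0.2433, 0.0543])]
scene stand_spare [(0.84, [0.4533, 0.2518, 0.0008])]
side bottle_green_center [(0.63, [0.4508, 0.2499, 0.056]), (0.58, [0.4492, -0.218, 0.0522])]
side stand_spare [(0.9, [0.4534, 0.2509, -0.0007])]
```

View pics/wrist_14.png

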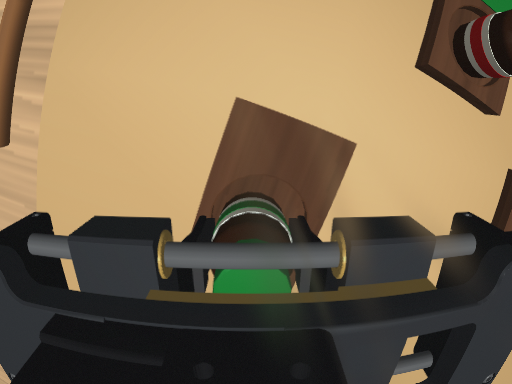

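Green is centred in the spare well. I'll release, rise and go to red.

Request:
send_rows(plan=[[[0, 0, -0.04, 0, 1], [0, 0, 0, 0, 0], [0, 0, 0, 0, -1], [0, 0, 0, 0, -1], [0, 0, 0, 0, -1], [0, 0, 0, 0, -1], [0, 0, 0, 0, -1], [0, 0, 0, 0, -1], [0, 0, 0, 0, -1], [0, 0, 0.2, 0, -1], [0, 0, 0.6, 0, -1], [0, 0, 0.7, 0, -1], [0, 0, 0.7, 0, -1], [0, 0, 0.7, 0, -1], [0, 0, 0.7, 0, -1], [0, 0, 0.5, 0, -1], [0, 0, 0.2, 0, -1], [0, 0, 0, 0, -1]]])

```text
time_s: 45.8
position: [0.4533, 0.2499, 0.1817]
tcp_rot: [[0.972, 0.234, 0.002], [0.234, -0.972, 0.001], [0.002, -0.0, -1.0]]
force: [0.6, 0.4, 0.6]
opening: 0.998
```

Request:
send_rows(plan=[[[0.3, -0.2, 0, 0, -1], [0.5, -0.4, 0, 0, -1], [0.6, -0.5, 0, 0, -1], [0.6, -0.5, 0, 0, -1], [0.6, -0.5, 0, 0, -1], [0.6, -0.5, 0, 0, -1], [0.6, -0.5, 0, 0, -1], [0.6, -0.5, 0, 0, -1], [0.5, -0.4, 0, 0, -1], [0.4, -0.3, 0, 0, -1], [0.2, -0.15, 0, 0, -1], [0, 0, 0, 0, -1], [0, 0, 0, 0, -1]]])

```text
time_s: 47.1
position: [0.6173, 0.1164, 0.1803]
tcp_rot: [[0.972, 0.234, -0.002], [0.234, -0.972, 0.0], [-0.001, -0.001, -1.0]]
force: [0.4, 0.6, -1.1]
opening: 1.002
```

```bash
python3 look.py 15 bottle_green_center,bottle_red_center,stand_green,rivet_tray_center
```

```text
47.1 [0.6173 0.1164 0.1803] [ 0.4  0.6 -1.1] 1.002
wrist bottle_green_center []
wrist bottle_red_center [(0.72, [0.6193, 0.1158, 0.051])]
wrist stand_green [(0.78, [0.621, 0.1155, 0.0012])]
wrist rivet_tray_center [(0.76, [0.7811, 0.0746, 0.015])]
scene bottle_green_center [(0.64, [0.4492, 0.245, 0.0534])]
scene bottle_red_center [(0.88, [0.6192, 0.1166, 0.0523]), (0.32, [0.4507, -0.2177, 0.0023])]
scene stand_green [(0.84, [0.6222, 0.118, -0.0])]
scene rivet_tray_center [(0.58, [0.7813, 0.0764, 0.011]), (0.24, [0.6173, 0.114, 0.0546])]
side bottle_green_center [(0.82, [0.4554, 0.2518, 0.0563])]
side bottle_red_center [(0.72, [0.6184, 0.1177, 0.0545])]
side stand_green [(0.97, [0.6226, 0.117, -0.0042])]
side rivet_tray_center [(0.66, [0.7836, 0.0801, 0.0159])]
```

View pics/wrist_15.png

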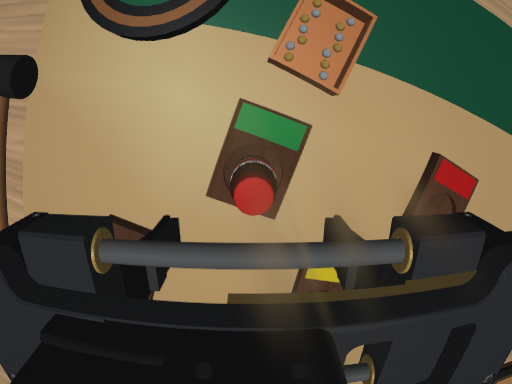

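The red cap at (254,196) is centred between the fingers, and the tray is clear at the top of the picture. I'll descend and grip.

Request:
send_rows(plan=[[[0.05, 0, -0.3, 0, -1], [0, 0, -0.5, 0, -1], [0, 0, -0.5, 0, -1], [0, 0, -0.5, 0, -1], [0, 0, -0.5, 0, -1], [0, 0, -0.5, 0, -1], [0, 0, -0.5, 0, -1], [0, 0, -0.5, 0, -1], [0, 0, -0.3, 0, -1], [0, 0, -0.2, 0, -1], [0, 0, 0, 0, -1], [0, 0, 0, 0, 1], [0, 0, 0, 0, 1], [0, 0, 0, 0, 1], [0, 0, 0, 0, 1], [0, 0, 0, 0, 1], [0, 0, 0, 0, 1], [0, 0, 0, 0, 1], [0, 0, 0, 0, 1], [0, 0, 0, 0, 1]]])

```text
time_s: 49.85
position: [0.6195, 0.1161, 0.0519]
tcp_rot: [[0.972, 0.234, 0.0], [0.234, -0.972, -0.0], [0.0, 0.0, -1.0]]
force: [-0.5, -0.1, 1.0]
opening: 0.495
```

Request:
send_rows(plan=[[[0, 0, 0.3, 0, 1], [0, 0, 0.6, 0, 1], [0, 0, 0.7, 0, 1], [0, 0, 0.7, 0, 1], [0, 0, 0.7, 0, 1], [0, 0, 0.7, 0, 1], [0, 0, 0.3, 0, 1], [0.02, -0.3, 0, 0, 1], [0.02, -0.6, 0, 0, 1], [0.02, -0.8, 0, 0, 1], [0.02, -0.8, 0, 0, 1], [0.02, -0.8, 0, 0, 1], [0.02, -0.8, 0, 0, 1], [0.02, -0.8, 0, 0, 1], [0.02, -0.8, 0, 0, 1], [0.02, -0.8, 0, 0, 1], [0.02, -0.7, 0, 0, 1], [0.02, -0.5, 0, 0, 1], [0, -0.25, 0, 0, 1], [0, 0, 0, 0, 1]]])

```text
time_s: 51.85
position: [0.6256, -0.1236, 0.171]
tcp_rot: [[0.973, 0.232, -0.001], [0.232, -0.973, 0.0], [-0.001, -0.001, -1.0]]
force: [0.8, -0.1, -1.9]
opening: 0.493
```

Request:
send_rows(plan=[[[0, 0, 0, 0, 1], [0, 0, 0, 0, 1]]])

```text
time_s: 52.05
position: [0.6258, -0.1212, 0.1716]
tcp_rot: [[0.972, 0.235, -0.001], [0.235, -0.972, 0.001], [-0.0, -0.001, -1.0]]
force: [-0.5, -0.3, -1.7]
opening: 0.495
```

```bash
python3 look.py 16 bottle_red_center,stand_red
```

```text
52.05 [ 0.6258 -0.1212  0.1716] [-0.5 -0.3 -1.7] 0.495
wrist bottle_red_center [(0.76, [0.6268, -0.1166, 0.171])]
wrist stand_red [(0.63, [0.6236, -0.124, -0.004])]
scene bottle_red_center [(0.61, [0.6245, -0.1228, 0.1719])]
scene stand_red [(0.61, [0.6256, -0.122, 0.0002])]
side bottle_red_center [(0.6, [0.6257, -0.1249, 0.174])]
side stand_red [(0.63, [0.624, -0.1247, 0.0007])]
```

View pics/wrist_16.png

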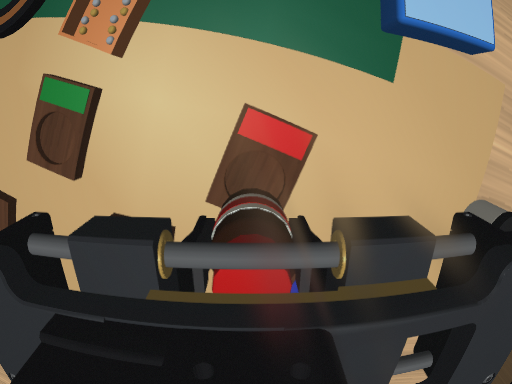

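The red bottle is over the red stand's well (~255,175). I'll shift about 1 mm in -x and -y and lower.

Request:
send_rows(plan=[[[-0.03, -0.05, -0.3, 0, 1], [0, 0, -0.5, 0, 1], [0, 0, -0.5, 0, 1], [0, 0, -0.5, 0, 1], [0, 0, -0.5, 0, 1], [0, 0, -0.5, 0, 1], [0, 0, -0.5, 0, 1], [0, 0, -0.3, 0, 1], [0, 0, -0.2, 0, 1], [0, 0, -0.13, 0, 1], [0, 0, 0, 0, 1], [0, 0, -0.03, 0, 1], [0, 0, 0, 0, 1]]])

```text
time_s: 53.8
position: [0.6255, -0.1239, 0.0535]
tcp_rot: [[0.972, 0.234, 0.001], [0.234, -0.972, -0.0], [0.001, 0.001, -1.0]]
force: [0.2, -0.1, -1.8]
opening: 0.496
```

```bash
python3 look.py 17 bottle_red_center,stand_red
```

```text
53.8 [ 0.6255 -0.1239  0.0535] [ 0.2 -0.1 -1.8] 0.496
wrist bottle_red_center [(0.95, [0.6244, -0.1237, 0.0542])]
wrist stand_red []
scene bottle_red_center [(0.55, [0.6236, -0.1239, 0.0531]), (0.4, [0.7816, 0.0747, 0.0128])]
scene stand_red [(0.62, [0.6238, -0.1213, 0.0031]), (0.6, [0.4512, -0.2185, 0.048])]
side bottle_red_center [(0.46, [0.6235, -0.1245, 0.0532])]
side stand_red [(0.83, [0.6248, -0.1239, 0.0033])]
```

View pics/wrist_17.png

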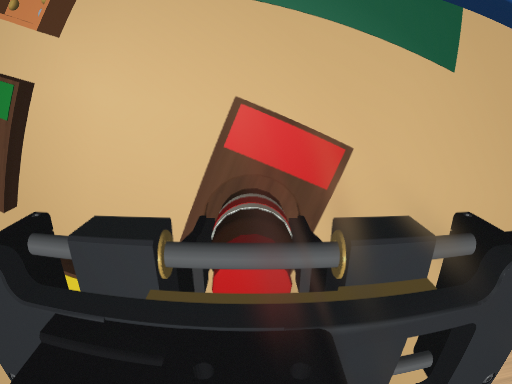

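Red is centred. I'll release, rise and go back for green in the spare.

Request:
send_rows(plan=[[[0, 0, -0.04, 0, 1], [0, 0, 0, 0, 0], [0, 0, 0, 0, -1], [0, 0, 0, 0, -1], [0, 0, 0, 0, -1], [0, 0, 0, 0, -1], [0, 0, 0, 0, -1], [0, 0, 0, 0, -1], [0, 0, 0, 0, -1], [0, 0, 0.2, 0, -1], [0, 0, 0.6, 0, -1], [0, 0, 0.7, 0, -1], [0, 0, 0.7, 0, -1], [0, 0, 0.7, 0, -1], [0, 0, 0.7, 0, -1], [0, 0, 0.5, 0, -1], [0, 0, 0.2, 0, -1], [0, 0, 0, 0, -1]]])

```text
time_s: 56.05
position: [0.6256, -0.1239, 0.1819]
tcp_rot: [[0.972, 0.234, 0.002], [0.234, -0.972, -0.001], [0.002, 0.001, -1.0]]
force: [-0.4, 0.5, -1.1]
opening: 0.997
```

Request:
send_rows(plan=[[[-0.15, 0.3, 0, 0, -1], [-0.3, 0.6, 0, 0, -1], [-0.38, 0.8, 0, 0, -1], [-0.38, 0.8, 0, 0, -1], [-0.38, 0.8, 0, 0, -1], [-0.38, 0.8, 0, 0, -1], [-0.38, 0.8, 0, 0, -1], [-0.38, 0.8, 0, 0, -1], [-0.38, 0.8, 0, 0, -1], [-0.38, 0.8, 0, 0, -1], [-0.38, 0.8, 0, 0, -1], [-0.38, 0.8, 0, 0, -1], [-0.38, 0.8, 0, 0, -1], [-0.38, 0.8, 0, 0, -1], [-0.3, 0.8, 0, 0, -1], [-0.3, 0.6, 0, 0, -1], [-0.1, 0.35, 0, 0, -1], [-0.04, 0.2, 0, 0, -1], [0, 0, 0, 0, -1], [0, 0, 0, 0, -1]]])

```text
time_s: 58.05
position: [0.4529, 0.2493, 0.1805]
tcp_rot: [[0.972, 0.233, -0.0], [0.233, -0.972, -0.0], [-0.0, 0.0, -1.0]]
force: [-0.5, -0.7, 0.3]
opening: 1.0
```

```bash
python3 look.py 18 bottle_green_center,bottle_red_center,stand_green,stand_spare
```

```text
58.05 [0.4529 0.2493 0.1805] [-0.5 -0.7  0.3] 1.0
wrist bottle_green_center [(0.64, [0.4524, 0.2511, 0.0497])]
wrist bottle_red_center []
wrist stand_green [(0.87, [0.6274, 0.1141, 0.0025]), (0.66, [0.4512, 0.2512, 0.0475])]
wrist stand_spare [(0.7, [0.4527, 0.2465, -0.0004])]
scene bottle_green_center [(0.53, [0.7802, 0.0797, 0.013])]
scene bottle_red_center [(0.72, [0.6231, -0.1252, 0.0531]), (0.25, [0.456, -0.2178, 0.0034])]
scene stand_green [(0.68, [0.6186, 0.1218, 0.0002])]
scene stand_spare [(0.79, [0.4532, 0.2503, 0.0006])]
side bottle_green_center [(0.61, [0.4526, 0.2505, 0.0557])]
side bottle_red_center [(0.82, [0.6251, -0.1236, 0.051]), (0.67, [0.6274, -0.124, -0.0028])]
side stand_green [(0.92, [0.6226, 0.1165, -0.0012])]
side stand_spare [(0.93, [0.4565, 0.2499, 0.0014])]
```

View pics/wrist_18.png

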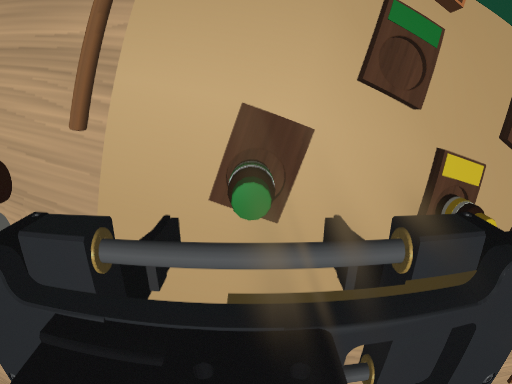

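Red reads (0.624,-0.124,0.052), seated. The green cap is at (251,200), ready to grasp.

Request:
send_rows(plan=[[[0, 0.02, -0.3, 0, -1], [0, 0, -0.5, 0, -1], [0, 0, -0.5, 0, -1], [0, 0, -0.5, 0, -1], [0, 0, -0.5, 0, -1], [0, 0, -0.5, 0, -1], [0, 0, -0.5, 0, -1], [0, 0, -0.5, 0, -1], [0, 0, -0.3, 0, -1], [0, 0, -0.2, 0, -1], [0, 0, 0, 0, -1], [0, 0, 0, 0, 1], [0, 0, 0, 0, 1], [0, 0, 0, 0, 1], [0, 0, 0, 0, 1], [0, 0, 0, 0, 1], [0, 0, 0, 0, 1], [0, 0, 0, 0, 1], [0, 0, 0, 0, 1], [0, 0, 0, 0, 1]]])

```text
time_s: 60.8
position: [0.4527, 0.2503, 0.0519]
tcp_rot: [[0.972, 0.234, 0.0], [0.234, -0.972, -0.0], [0.0, 0.0, -1.0]]
force: [1.0, 0.1, 2.4]
opening: 0.496
```

Request:
send_rows(plan=[[[0, 0, 0.3, 0, 1], [0, 0, 0.6, 0, 1], [0, 0, 0.7, 0, 1], [0, 0, 0.7, 0, 1], [0, 0, 0.7, 0, 1], [0, 0, 0.7, 0, 1], [0, 0, 0.3, 0, 1], [0.3, -0.2, 0, 0, 1], [0.5, -0.4, 0, 0, 1], [0.6, -0.5, 0, 0, 1], [0.6, -0.5, 0, 0, 1], [0.6, -0.5, 0, 0, 1], [0.6, -0.5, 0, 0, 1], [0.6, -0.5, 0, 0, 1], [0.6, -0.5, 0, 0, 1], [0.6, -0.4, 0, 0, 1], [0.4, -0.3, 0, 0, 1], [0.23, -0.16, 0, 0, 1], [0, 0, 0, 0, 1], [0, 0, 0, 0, 1]]])

```text
time_s: 62.8
position: [0.6206, 0.1167, 0.1711]
tcp_rot: [[0.972, 0.234, -0.002], [0.234, -0.972, 0.0], [-0.002, -0.001, -1.0]]
force: [-1.8, -0.6, -1.6]
opening: 0.495
```

```bash
python3 look.py 19 bottle_green_center,stand_green
```

```text
62.8 [0.6206 0.1167 0.1711] [-1.8 -0.6 -1.6] 0.495
wrist bottle_green_center [(0.96, [0.6208, 0.1178, 0.1689])]
wrist stand_green [(0.82, [0.6222, 0.116, 0.0016])]
scene bottle_green_center [(0.7, [0.62, 0.1156, 0.1725])]
scene stand_green [(0.71, [0.6202, 0.117, -0.0016])]
side bottle_green_center [(0.77, [0.6221, 0.1177, 0.1745])]
side stand_green [(0.72, [0.6205, 0.1176, -0.0035]), (0.44, [0.4534, -0.2189, -0.0027])]
```

View pics/wrist_19.png

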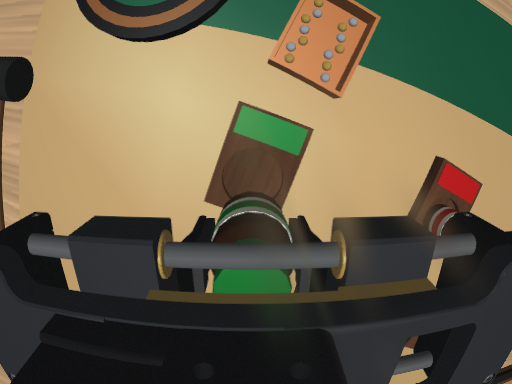

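The green bottle is over the green stand's well (~252,173), within about 1 mm. I'll lower it.

Request:
send_rows(plan=[[[0, 0, -0.3, 0, 1], [0, 0, -0.5, 0, 1], [0, 0, -0.5, 0, 1], [0, 0, -0.5, 0, 1], [0, 0, -0.5, 0, 1], [0, 0, -0.5, 0, 1], [0, 0, -0.5, 0, 1], [0, 0, -0.3, 0, 1], [0, 0, -0.2, 0, 1], [0, 0, -0.13, 0, 1], [0, 0, 0, 0, 1], [0, 0, -0.03, 0, 1], [0, 0, 0, 0, 1]]])

```text
time_s: 64.55
position: [0.6219, 0.1165, 0.0535]
tcp_rot: [[0.972, 0.234, 0.001], [0.234, -0.972, 0.0], [0.001, 0.0, -1.0]]
force: [0.0, 0.4, -2.2]
opening: 0.499
```

```bash
python3 look.py 20 bottle_green_center,stand_green
```

```text
64.55 [0.6219 0.1165 0.0535] [ 0.   0.4 -2.2] 0.499
wrist bottle_green_center [(0.96, [0.6238, 0.1184, 0.0533])]
wrist stand_green []
scene bottle_green_center [(0.67, [0.62, 0.1108, 0.053])]
scene stand_green [(0.84, [0.6228, 0.1179, -0.0017]), (0.52, [0.4501, -0.218, 0.0522])]
side bottle_green_center [(0.48, [0.6217, 0.1179, 0.0557])]
side stand_green [(0.68, [0.6224, 0.1127, -0.0018]), (0.27, [0.6228, -0.1235, 0.0547])]
```

View pics/wrist_20.png

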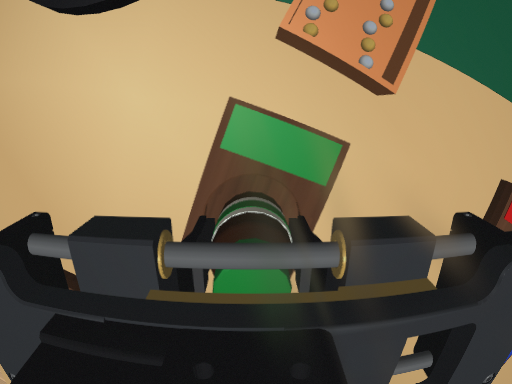

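Green is centred. I'll release, rise and pause, then check everything.

Request:
send_rows(plan=[[[0, 0, -0.04, 0, 1], [0, 0, 0, 0, 0], [0, 0, 0, 0, -1], [0, 0, 0, 0, -1], [0, 0, 0, 0, -1], [0, 0, 0, 0, -1], [0, 0, 0, 0, -1], [0, 0, 0, 0, -1], [0, 0, 0, 0, -1], [0, 0, 0.2, 0, -1], [0, 0, 0.6, 0, -1], [0, 0, 0.7, 0, -1], [0, 0, 0.7, 0, -1], [0, 0, 0.7, 0, -1], [0, 0, 0.7, 0, -1], [0, 0, 0.7, 0, -1], [0, 0, 0.7, 0, -1], [0, 0, 0.5, 0, -1], [0, 0, 0, 0, -1], [0, 0, 0, 0, -1]]])

```text
time_s: 67.0
position: [0.6213, 0.1165, 0.2169]
tcp_rot: [[0.972, 0.234, 0.0], [0.234, -0.972, 0.0], [0.0, 0.0, -1.0]]
force: [-0.0, 0.6, 0.4]
opening: 0.996
```

```bash
python3 - <<'E'
from look import look
look("end",["bottle_red_center","stand_red","bottle_blue_center","stand_blue","bottle_green_center","stand_green","bottle_yellow_center","stand_yellow","rivet_tray_center"],cams=("scene","side","wrist"),save=("scene","side","wrist"))
import cv2,numpy as np
a=[cv2.imread(f"pics/{c}_end.png") for c in("scene","side")]
cv2.imwrite("pics/end_both.png",np.hstack([a[0][90:290,110:430],a[1][100:350,140:420][:200]]) if 0 else np.hstack([cv2.resize(a[0][90:290,110:370],(400,308)),cv2.resize(a[1][120:320,140:400],(400,308))]))
E
```

```text
67.0 [0.6213 0.1165 0.2169] [-0.   0.6  0.4] 0.996
scene bottle_red_center [(0.56, [0.6213, -0.1236, 0.0511])]
scene stand_red [(0.84, [0.6248, -0.1214, 0.0022])]
scene bottle_blue_center [(0.71, [0.4509, -0.22, 0.0478]), (0.43, [0.6249, -0.1265, 0.0514])]
scene stand_blue [(0.86, [0.4551, -0.2192, 0.0031])]
scene bottle_green_center [(0.86, [0.6164, 0.1078, 0.0522]), (0.68, [0.4524, -0.2178, 0.0013])]
scene stand_green [(0.94, [0.6232, 0.1151, 0.0014])]
scene bottle_yellow_center [(0.65, [0.4766, -0.0119, 0.0485])]
scene stand_yellow [(0.94, [0.4738, -0.0152, 0.0039])]
scene rivet_tray_center [(0.85, [0.7815, 0.0738, 0.0113])]
side bottle_red_center [(0.72, [0.6263, -0.1247, 0.0525])]
side stand_red [(0.92, [0.6266, -0.1225, -0.0015])]
side bottle_blue_center [(0.88, [0.4513, -0.2143, 0.052])]
side stand_blue [(0.95, [0.4506, -0.2153, -0.0033])]
side bottle_green_center [(0.79, [0.6244, 0.1157, 0.0558]), (0.61, [0.6234, -0.1252, 0.0554])]
side stand_green [(0.78, [0.6258, 0.1172, -0.0034]), (0.34, [0.6238, -0.1227, 0.0545])]
side bottle_yellow_center [(0.74, [0.4724, -0.0143, 0.0504])]
side stand_yellow [(0.84, [0.4742, -0.01, 0.0023]), (0.23, [0.6262, -0.1255, -0.0021])]
side rivet_tray_center [(0.73, [0.4506, -0.2143, -0.0024]), (0.65, [0.7859, 0.0809, 0.0154])]
wrist bottle_red_center [(0.76, [0.6228, -0.1217, 0.0524]), (0.22, [0.7809, 0.0773, 0.0169])]
wrist stand_red [(0.76, [0.6223, -0.1254, -0.0009])]
wrist bottle_blue_center []
wrist stand_blue []
wrist bottle_green_center [(0.56, [0.6245, 0.1187, 0.0503])]
wrist stand_green [(0.67, [0.6238, 0.1142, -0.0016])]
wrist bottle_yellow_center []
wrist stand_yellow [(0.96, [0.4764, -0.0113, 0.0011])]
wrist rivet_tray_center [(0.66, [0.7816, 0.0801, 0.0152])]
```

View pics/end_both.png

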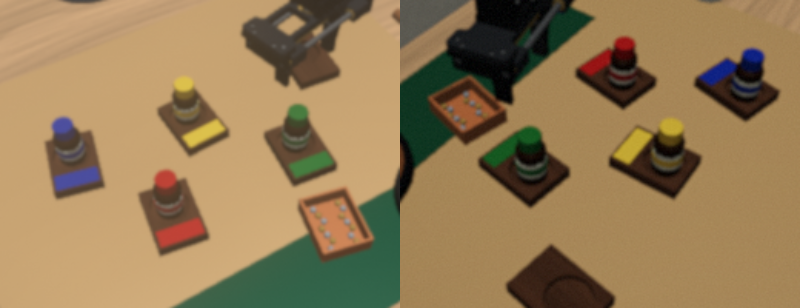

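Both views show each cap on the stand of its own colour, all four bottles upright, the spare empty, the tray in place and the gripper clear.

```bash
python3 -c "
from rig import bot
print(bot.hand_in())"
```

```text
the job is handed in; nothing more can be done
None
```

I moved all four bottles to the stands of their own colour and handed the job in at about 67 s of the 131 s allowed. It took two swaps through the unmarked stand: yellow with blue, then green with red. The hand-in reported no verdict.

- **Bottles:** In the last pictures all four stand upright in their wells. Measured offsets from the well centres are mostly within about 5 mm, at heights of about 48–56 mm.
- **Readings that disagreed:** The scene camera put green about 10 mm off its well centre, while the side and wrist cameras put it 2–5 mm off. The scene camera also read blue at 47.8 mm, just under the 48 mm limit; the side camera read 52.0 mm. I took both as noise in the networks, because the pictures and the release poses show the bottles seated.
- **Rest of the scene:** The unmarked stand is empty and the rivet tray reads within about 5 mm of where it started. The gripper is open and clear at 0.217 m.

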